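# Cap the bead jar and hold the carousel with it at the front

## Task

I have just refilled the open, orange-banded jar on the bead carousel: first press its loose orange lid fully down onto it, level, and only then turn the carousel until that jar stands squarely at the front, at the middle of the green bead tray. The carousel runs freely, so finish while still gripping the jar, its lid or the turntable firmly, holding it still there with the lid on so that I can write on the label: do not let go at the end. Leave the thread spool, drink can and vise where they are.

Things in the scene. Friction and masses are not known exactly. Their poses are not given: they have to be found in the camera images.
- lid: loose round orange push-on lid, lying open side down on the table: 44 mm diameter, 19 mm high, ribbed side; underneath a 37 mm bore, 15 mm deep. 25 g or so. Origin at its centre, 9.5 mm above its lower edge; z up. It is round, so its yaw means nothing.
- carousel: fixed wooden foot of the bead carousel: 210 mm across, 16 mm high, with a tongue to the front, 120 mm wide, ending 195 mm from the axis, that carries a shallow green-floored bead tray (rim 23 mm above the table). Origin on the table on the turning axis; its -x axis points to the front, through the middle of the tray; z up.
- turntable: wooden turntable 224 mm across, top 36 mm above the table, carrying five fixed jars, 72 degrees apart. Turns either way without end about the foot's upright axis; light friction (0.4 N at a jar), no spring. Origin on the axis, 22 mm above the table; its -x axis points through the open orange-banded jar: the jar is at the front when turntable and foot have equal yaw.
- jar_mouth (a point): rim centre of the open clear jar (copper beads, orange band, label outward): 110 mm above the table, 80 mm from the turning axis. Body 42 mm diameter; neck 33 mm diameter, 16 mm high, chamfered rim: the lid has 2 mm play all round. The four other jars are alike, with black lids, tops 114 mm up, 50 mm gaps between jars.
- jar_seat (a point): where the lid's centre is when fully down on the open jar: on the jar's axis, 80 mm from the turning axis, 5.5 mm below the rim, 104.5 mm above the table. Turns with the turntable.
- knob (a point): middle of the dark wooden knob on the turning axis of the turntable, 92 mm above the table: gripping band 29 mm diameter, 84 to 100 mm above the table; knob top 105 mm.
- spool: bystander: blue thread spool standing on the table, 30 mm diameter, 38 mm high. Origin at the centre of its underside.
- can: bystander: red drink can, 66 mm diameter, 122 mm high. Origin at the centre of its underside.
- vise: bystander: fly-tying vise on a dark base plate 110 x 140 x 18 mm with a stem and jaws up to about 225 mm high. Origin at the centre of its underside.
Things that resemble listed ones, but are neither listed nor needed, are in the scene too. Several things have the shape of the lid; the one meant has the colours described above.

How it is judged:
By the outcome, as a careful person would: the job done as asked, in the order asked, and still so for the second after the job is handed in, while the arm keeps its last pose, push and grip.
It also fails if it takes over 54 s, if anything falls off the work surface, if the arm or the gripper's body presses on something with over 40 N, if the wrist force passes 120 N, or if a joint passes its speed limit or range.

## Robot

A 6-joint arm with a two-finger parallel gripper is mounted at the origin on the work surface. World frame = base frame: x ahead of the robot, y to its left, z up, the work surface at z = 0. Lengths are in m, angles in rad, forces in N, time in s.
With the tool pointing down it reaches from about 0.4 to 0.825 m from the base axis. Payload 7 kg.
Tool frame: the origin (TCP) lies between the finger pads; the fingertips stand 11 mm ahead of it and the grasp point (between the pads) lies 8 mm behind it (arm.tips_ahead is the distance from the TCP to the fingertips, in m); z points along the fingers, x is the direction in which the jaws open and shut, and the axes are right-handed (so a half turn about z gives the same grasp; the last joint's range is limited). The gripper opens to 88 mm and grips with 3 to 60 N. Pads are 19 mm wide; open, the fingers measure 130 mm over their backs; the gripper's body (78 mm by 193 mm) begins 47 mm behind the grasp point.
Start: joints at [-0.98, 0.359, 0.012, 0, -1.224, -0.288], TCP at [0.201, -0.644, 0.238] pointing down, gripper open.
Joint ranges: [-3.07, 3.07], [-1.43, 2.12], [-1.02, 1.25], [-3.03, 1.67], [-3.05, -0], [-3.03, 3.03]. Speed limits (rad/s): [2.39, 2.39, 3.01, 3.14, 3.14, 3.14].

## Interface

Orientations are given as [roll, pitch, yaw] about the fixed x, y, z axes, in that order (R = Rz(yaw) Ry(pitch) Rx(roll)).
In Python, from station import arm, optics, finder gives the robot as it stands. The module is installed in compiled form; this text tells all that it offers.
- The arm moves only by the tool apply_moves, never from a script. Its argument "increments" is one flat list of numbers, 6 for each row, row after row: the shift along the world's x, y, z in m, then the turn, a rotation vector about the world's x, y, z in rad. In form: [tx, ty, tz, rx, ry, rz, tx, ty, tz, rx, ry, rz, ...]. A call has 1 to 20 rows; each row shifts and turns the pose as measured when the row begins; what a row does not reach is not made up. A row lasts 1/12 s, in which the tool goes at most 41.7 mm and 7.16 degrees, less where a joint would pass 70% of its speed; a pose out of reach is approached as far as the arm can. A call with a gripper value outside its range is refused whole. "hand" is the closure, from 0 (fully open) to 1 (shut), set as the call begins (left out, the last holds). The fingers move at their own pace and stop on an object; "force" is the grip in N (left out, the last holds). Time passes only in rows, so rows that do not move let the fingers close. It gives the time, the measured TCP pose, the force and the opening at its end, in the units of the state.
- arm.get_state(): the state, without advancing time (a new reading comes with each control period).
- optics.grab_frame(name): name is "scene" or "top" or "wrist"; returns the picture (400x640x3 uint8, red, green, blue); there is no depth.
- optics.camera_model(name): a dict with "fx", "fy", "cx", "cy" (pixels), "world_to_cam" (4x4, takes a point from world to camera coordinates); the wrist camera has in their place "T_tool_cam" (4x4, takes a point from camera to tool coordinates, whose origin is the TCP and whose axes are the tool frame's). Camera axes: x right, y up, looking along -z (the intrinsics and any distortion apply to the point x, -y, -z); pixel columns grow to the right and rows downward; lengths in m; the calibration is good to about 2 mm. A picture is of the moment at which its call begins: read the wrist's pose just before it. camera_model takes no time and is no camera call.
- arm.job_done(): hands the job in, once; it reports no verdict.
Trained networks look in the newest picture that a camera, given by its name, has taken for a name from the list of things; names that differ only in an ending like _2 or _b are one class to them, and where a whole thing is asked for, a point or a joint stands for the part that bears it (a point fixed in the world has none). Each returns a list of dicts, best first, with "conf" (0 to 1); they miss things now and then, are a little off and sometimes report something else, mostly with a low value. They report only what shows in the picture. A call takes as long as a camera call. They do not tell look-alikes from the thing itself.
- finder.find_in(camera, name): "box" ([left, top, right, bottom] in pixels, round what is visible of it).
- finder.landmark_of(camera, name): "point" ([column, row] in pixels: a listed point, or the origin of a listed thing).
The state is a dict: "t": time; "q": joint angles; "qd": joint speeds; "joint_efforts": joint torques, N m; "eef_pos": TCP position; "ee_rot": TCP orientation; "force": force on the tool from outside, world axes, zero at the start; "moment": the same for the moment, N m; "width": finger opening in m.
Only numpy, scipy, OpenCV 4.12 (cv2) and the standard library are available. Lean on these libraries where they do the work, as an engineer would, in place of code of your own. Each camera call takes 0.05 s, during which the arm holds its last target. There are 200 camera calls.

## Working session

There is one attempt and no reset: what is moved stays moved. The work goes in short steps, Python scripts to look and compute and a tool call to move; the robot and the scene stay as the last step left them, time stands still between calls to the robot, and variables do not carry over. Pictures are saved under pics/ and viewed, about 8 in all and at most 12, crops included, and the job is handed in when it is done.

Besides the shell and the picture viewer there is one more tool, called after "Call:" as name(argument=value, ...) on one line, values as JSON. apply_moves: Moves the arm, as the interface text tells. Its arguments: {"type":"object","properties":{"increments":{"type":"array"},"hand":{"type":"number"},"force":{"type":"number"}},"required":["increments"]}

```bash
mkdir -p pics
cat > h.py <<'E'
import numpy as np, cv2
from station import arm, optics, finder
def ray(name,uv,T=None):
    m=optics.camera_model(name)
    d=np.array([(uv[0]-m['cx'])/m['fx'],-(uv[1]-m['cy'])/m['fy'],-1.])
    C=np.linalg.inv(m['world_to_cam']) if T is None else T@m['T_tool_cam']
    return C[:3,3],C[:3,:3]@d
def at_z(name,uv,z,T=None):
    o,d=ray(name,uv,T); return o+d*(z-o[2])/d[2]
def proj(name,p):
    m=optics.camera_model(name); c=m['world_to_cam']@np.r_[p,1]
    return m['fx']*c[0]/-c[2]+m['cx'], m['fy']*-c[1]/-c[2]+m['cy']
def save(im,f): cv2.imwrite('pics/'+f,im[:,:,::-1])
E
python3 - <<'E'
from h import *
np.set_printoptions(precision=4,suppress=True)
z={'lid':.0095,'carousel':0,'turntable':.022,'jar_mouth':.11,'jar_seat':.1045,'knob':.092,'spool':0,'can':0,'vise':0}
print(optics.camera_model('top'))
ims=[]
for c in ['top','scene']:
    ims.append(optics.grab_frame(c)); save(ims[-1],c+'0.png')
    for n in z:
        for r in finder.landmark_of(c,n)[:4]:
            print(c,n,round(r['conf'],2),np.round(r['point'],1),at_z(c,r['point'],z[n])[:2])
s=arm.get_state();print(s)
E
```

```text
{'fx': 447.9185078903936, 'fy': 447.9185078903936, 'cx': 321.45813719926883, 'cy': 198.79009060082856, 'world_to_cam': array([[-0.0042, -1.    , -0.0025, -0.0274],
       [ 0.9859, -0.0046,  0.1671, -0.5668],
       [-0.1671, -0.0018,  0.9859, -0.9905],
       [ 0.    ,  0.    ,  0.    ,  1.    ]])}
top lid 0.86 [449.5 270. ] [ 0.4028 -0.3287]
top lid 0.64 [479.4 211.7] [ 0.5401 -0.4073]
top lid 0.63 [444.6 232. ] [ 0.4918 -0.3217]
top lid 0.5 [415.2 258.8] [ 0.4291 -0.2495]
top carousel 0.92 [306.1 201.8] [0.5675 0.0074]
top turntable 0.57 [305.8 205.4] [0.5553 0.0073]
top jar_mouth 0.56 [286.8 167.9] [0.6254 0.046 ]
top knob 0.68 [307.4 200.2] [0.5561 0.0012]
top spool 0.71 [172.6 225.8] [0.5105 0.3281]
top spool 0.6 [444.6 235.9] [ 0.4834 -0.3238]
top can 0.56 [163.4 152.9] [0.6915 0.3602]
top vise 0.69 [447.2 157.2] [ 0.6772 -0.3399]
scene lid 0.82 [211.6 216.7] [ 0.4291 -0.2523]
scene lid 0.71 [183.6 221.7] [ 0.4085 -0.3173]
scene lid 0.69 [163.1 272.1] [ 0.5279 -0.4032]
scene lid 0.66 [196.7 247. ] [ 0.4999 -0.3156]
scene turntable 0.97 [323.9 207.8] [ 0.5585 -0.0047]
scene jar_mouth 0.64 [357.4 188.5] [0.6162 0.0517]
scene jar_seat 0.74 [357.4 192. ] [0.6212 0.0486]
scene jar_seat 0.33 [195.4 245.6] [ 0.5751 -0.3223]
scene knob 0.96 [323.6 187. ] [ 0.556 -0.003]
scene knob 0.21 [413.8 154.9] [0.5768 0.2507]
scene can 0.92 [473.8 196. ] [0.7083 0.3578]
scene can 0.42 [327.1 209.6] [0.5508 0.009 ]
scene vise 0.93 [207.7 314.3] [ 0.6717 -0.3538]
{'t': 1.0, 'q': array([-0.9799,  0.3586,  0.0119, -0.    , -1.2241, -0.2881]), 'qd': array([-0.001 ,  0.0012,  0.0011, -0.0002, -0.0004, -0.0023]), 'joint_efforts': array([ -0.0002, -58.2389,  29.3309,   7.0026,   0.0125,  -0.    ]), 'eef_pos': array([ 0.2012, -0.6443,  0.2376]), 'ee_rot': array([-3.1416, -0.    ,  1.8736]), 'force': array([ 0.7912, -0.9818,  0.1897]), 'moment': array([-0.0225, -0.0099, -0.0145]), 'width': 0.08748488541950383}
```

View pics/top0.png

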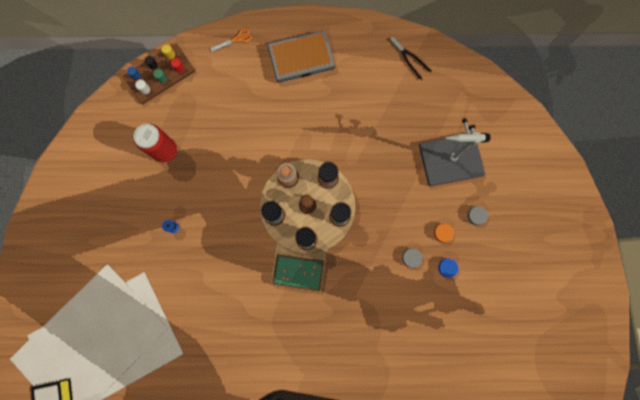

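View pics/scene0.png

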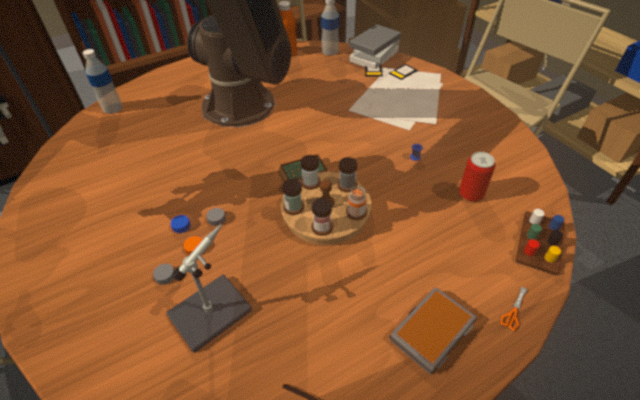

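The candidates with the lid's shape in the top view are grey (479,215), orange (444,232), grey (413,258) and blue (448,268). Only the one at (444,232) is orange; in the scene view it is at (195,246), behind the vise. The open jar with the copper top is at (287,172) in the top view and (357,200) in the scene view. The vise jaws lean towards (218,228) in the scene view.

```bash
cat >> h.py <<'E'
def tri(a,b):
    # a,b: list of (cam,uv[,T])
    A=np.zeros((3,3));v=np.zeros(3)
    for t in (a,b):
        o,d=ray(*t);d=d/np.linalg.norm(d);P=np.eye(3)-np.outer(d,d);A+=P;v+=P@o
    return np.linalg.solve(A,v)
def orange(im,box):
    x0,y0,x1,y1=box;h=cv2.cvtColor(im[y0:y1,x0:x1],cv2.COLOR_RGB2HSV)
    m=cv2.inRange(h,(5,200,150),(16,255,255));ys,xs=np.nonzero(m)
    return (xs.mean()+x0,ys.mean()+y0,len(xs),xs.min()+x0,xs.max()+x0,ys.min()+y0,ys.max()+y0)
E
python3 - <<'E'
from h import *
np.set_printoptions(precision=4,suppress=True)
T=cv2.imread('pics/top0.png')[:,:,::-1];S=cv2.imread('pics/scene0.png')[:,:,::-1]
o=orange(T,(425,215,465,250));print('lid top',o,at_z('top',o[:2],.015))
o=orange(S,(180,232,206,258));print('lid scene',o,at_z('scene',o[:2],.012))
print('knob',tri(('top',(307.4,200.2)),('scene',(323.6,187.0))))
print('mouth',tri(('top',(286.8,167.9)),('scene',(357.4,188.5))))
for p in [(275,251),(326,256),(322,293),(273,287)]: print('tray',at_z('top',p,.02)[:2])
print('vise jaw',tri(('top',(488,137)),('scene',(218,228))),tri(('top',(488,137)),('scene',(180,270))))
a=cv2.resize(T[190:290,390:510],None,fx=4,fy=4,interpolation=cv2.INTER_CUBIC)
b=cv2.resize(T[150:300,250:370],None,fx=2.66,fy=2.66,interpolation=cv2.INTER_CUBIC)[:400]
c=np.hstack([a,b[:, :310]]);save(c,'crop1.png')
E
```

```text
lid top (np.float64(443.5925925925926), np.float64(232.13227513227514), 189, np.int64(435), np.int64(452), np.int64(224), np.int64(241)) [ 0.491  -0.3178  0.015 ]
lid scene (np.float64(191.01020408163265), np.float64(243.0), 196, np.int64(183), np.int64(201), np.int64(236), np.int64(254)) [ 0.4838 -0.3233  0.012 ]
knob [ 0.5555 -0.0005  0.0907]
mouth [0.6234 0.0457 0.1193]
tray [0.4482 0.0791]
tray [ 0.4361 -0.0399]
tray [ 0.3517 -0.0302]
tray [0.3657 0.0826]
vise jaw [ 0.6615 -0.3145  0.2488] [ 0.6734 -0.3714  0.1782]Traceback (most recent call last):
  File "<stdin>", line 12, in <module>
    return _nx.concatenate(arrs, 1, dtype=dtype, casting=casting)
           ~~~~~~~~~~~~~~~^^^^^^^^^^^^^^^^^^^^^^^^^^^^^^^^^^^^^^^
ValueError: all the input array dimensions except for the concatenation axis must match exactly, but along dimension 0, the array at index 0 has size 400 and the array at index 1 has size 399
```

Call:
apply_moves(increments=[0.024,0.027,-0.004,0,0,0,0.024,0.027,-0.004,0,0,0,0.024,0.027,-0.004,0,0,0,0.024,0.027,-0.004,0,0,0,0.024,0.027,-0.004,0,0,0,0.024,0.027,-0.004,0,0,0,0.024,0.027,-0.004,0,0,0,0.024,0.027,-0.004,0,0,0,0.024,0.027,-0.004,0,0,0,0.024,0.027,-0.004,0,0,0,0.024,0.027,-0.004,0,0,0,0.024,0.027,-0.004,0,0,0,0,0,0,0,0,0], hand=0.3)

```text
t: 2.08
eef_pos: [0.4978, -0.3063, 0.1886]
ee_rot: [3.139, 0.004, 1.867]
force: [-1.2, 0.2, 0.2]
width: 0.0612
```

```bash
cat >> h.py <<'E'
from scipy.spatial.transform import Rotation as Rn
def tool():
    s=arm.get_state();T=np.eye(4);T[:3,:3]=Rn.from_euler('xyz',s['ee_rot']).as_matrix();T[:3,3]=s['eef_pos'];return s,T
E
python3 - <<'E'
from h import *
np.set_printoptions(precision=4,suppress=True)
s,T=tool();im=optics.grab_frame('wrist');save(im,'w1.png')
print(s['t'],s['eef_pos'],s['ee_rot'],s['q'],s['width'])
print(optics.camera_model('wrist'))
for r in finder.landmark_of('wrist','lid'): print(r, at_z('wrist',r['point'],.0095,T))
E
```

```text
2.0833 [ 0.4978 -0.3063  0.1886] [3.1393 0.0043 1.8668] [-0.2155  0.245  -0.2675  0.003  -1.0542 -1.0608] 0.06120550190073282
{'fx': 343.109957192237, 'fy': 343.109957192237, 'cx': 325.6680664193949, 'cy': 199.27726179426608, 'T_tool_cam': array([[ 1.    , -0.0008,  0.    , -0.0004],
       [-0.0008, -0.9619, -0.2733, -0.0738],
       [ 0.0003,  0.2733, -0.9619, -0.1471],
       [ 0.    ,  0.    ,  0.    ,  1.    ]])}
{'point': [412.7, 136.3], 'conf': 0.9} [ 0.4338 -0.2417  0.0095]
{'point': [222.4, 184.7], 'conf': 0.73} [ 0.532  -0.4027  0.0095]
{'point': [332.3, 79.8], 'conf': 0.69} [ 0.408  -0.3288  0.0095]
```

View pics/w1.png

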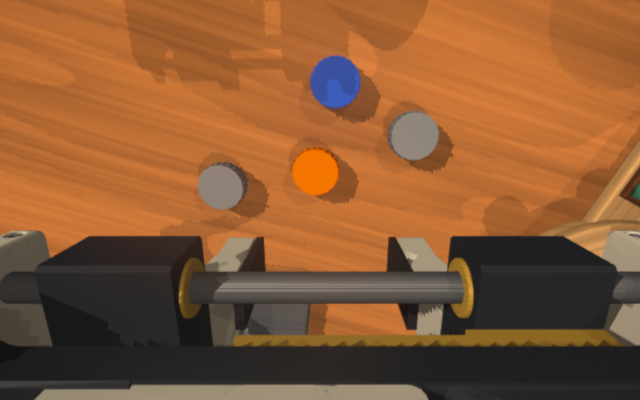

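Wrist view: the orange lid is at (315,172), with grey lids at (222,186) and (414,136) and the blue one at (335,82). The enlarged view confirms that the orange one is the lid meant.

Run:
```python
from h import *
np.set_printoptions(precision=4,suppress=True)
s,T=tool();im=cv2.imread('pics/w1.png')[:,:,::-1]
h=cv2.cvtColor(im[130:215,280:350],cv2.COLOR_RGB2HSV);m=cv2.inRange(h,(8,240,225),(18,255,255))
n,l,st,c=cv2.connectedComponentsWithStats(m);k=1+np.argmax(st[1:,4]);print(st[k],c[k]+[280,130])
p=at_z('wrist',c[k]+[280,130],.0175,T);print(p,p-s['eef_pos'])
```

```text
[  12   20   46   45 1589] [314.7615 171.8402]
[ 0.4891 -0.3226  0.0175] [-0.0062 -0.0138 -0.1715]
```

Call:
apply_moves(increments=[-0.003,-0.007,-0.025,0,0,0,-0.003,-0.007,-0.025,0,0,0,0,0,-0.025,0,0,0,0,0,-0.025,0,0,0,0,0,-0.02,0,0,0,0,0,-0.01,0,0,0,0,0,0,0,0,0,0,0,0,0,0,0])

```text
t: 2.85
eef_pos: [0.486, -0.3299, 0.0585]
ee_rot: [3.135, 0.01, 1.861]
force: [0.8, -0.6, 0.4]
width: 0.0611
```

```bash
cat >> h.py <<'E'
def delta(p,yaw):
    s,T=tool();R=Rn.from_euler('xyz',[np.pi,0,yaw])
    return s['eef_pos'].round(4),(np.array(p)-s['eef_pos']).round(4),(R*Rn.from_matrix(T[:3,:3]).inv()).as_rotvec().round(4)
E
python3 - <<'E'
from h import *
print(delta([.489,-.3225,.0135],1.87)); print(arm.get_state()['qd'])
E
```

```text
(array([ 0.486 , -0.3299,  0.0585]), array([ 0.003 ,  0.0074, -0.045 ]), array([0.0072, 0.009 , 0.0093]))
[-0.01654568  0.00865528 -0.00303672  0.00087806  0.00023977  0.00365651]
```

Call:
apply_moves(increments=[0.003,0.007,-0.01,0.007,0.009,0.009,0,0,-0.012,0,0,0,0,0,-0.012,0,0,0,0,0,-0.005,0,0,0,0,0,0,0,0,0])

```text
t: 3.27
eef_pos: [0.4925, -0.3238, 0.021]
ee_rot: [3.135, 0.004, 1.871]
force: [0.2, 0.4, 0.1]
width: 0.0609
```

Run:
```python
from h import *
print(delta([.489,-.3225,.0135],1.87)); print(arm.get_state()['force'])
```

```text
(array([ 0.4925, -0.3238,  0.021 ]), array([-0.0035,  0.0013, -0.0075]), array([ 0.0021,  0.007 , -0.0009]))
[0.23170495 0.43646177 0.05133887]
```

Call:
apply_moves(increments=[-0.003,0.001,-0.007,0.002,0.007,0,0,0,0,0,0,0])

```text
t: 3.43
eef_pos: [0.4897, -0.3226, 0.0138]
ee_rot: [-3.142, 0.0, 1.871]
force: [-0.3, -0.3, -0.7]
width: 0.0615
```

Call:
apply_moves(increments=[0,0,0,0,0,0,0,0,0,0,0,0,0,0,0,0,0,0,0,0,0,0,0,0,0,0,0,0,0,0], hand=1, force=20)

```text
t: 3.85
eef_pos: [0.4906, -0.3228, 0.015]
ee_rot: [3.14, 0.001, 1.872]
force: [-0.7, -1.0, -0.1]
width: 0.0429
```

Run:
```python
from h import *
s=arm.get_state();print(s['eef_pos'],s['ee_rot'],s['force'],s['width'],s['t'])
```

```text
[ 0.49061163 -0.32279118  0.01504568] [3.14011731e+00 1.34010448e-03 1.87202035e+00] [-0.67535063 -1.03639487 -0.11942631] 0.042860104144078474 3.85
```

Call:
apply_moves(increments=[0,0,0.025,0,0,0,0,0.005,0.04,0,0,0,0,0.02,0.035,0,0,0,0,0.03,0.025,0,0,0,0,0.035,0.02,0,0,0,0.01,0.035,0.02,0,0,0,0.01,0.035,0.02,0,0,0,0.015,0.035,0.02,0,0,0,0.02,0.035,0.02,0,0,0,0.02,0.035,0.01,0,0,0,0.02,0.03,0.01,0,0,0,0.015,0.03,0.01,0,0,0,0,0,0,0,0,0])

```text
t: 4.93
eef_pos: [0.5937, 0.007, 0.2804]
ee_rot: [3.132, -0.003, 1.865]
force: [-0.3, -1.3, -0.1]
width: 0.0429
```

Call:
apply_moves(increments=[0,0,0,0,0,0])

```text
t: 5.02
eef_pos: [0.5942, 0.0087, 0.2807]
ee_rot: [3.131, -0.003, 1.867]
force: [-1.3, -0.7, -0.7]
width: 0.0429
```

Run:
```python
from h import *
s,T=tool();im=optics.grab_frame('wrist');save(im,'w2.png')
print(s['t'],s['width'],s['q'].round(3));print(delta([.6235,.0457,.28],1.87))
for n,z in [('jar_mouth',.11),('knob',.092),('jar_seat',.1045)]:
  for r in finder.landmark_of('wrist',n): print(n,r, at_z('wrist',r['point'],z,T))
```

```text
5.0167 0.04287851482415415 [ 0.341  0.196 -0.112 -0.003 -1.252 -1.614]
(array([0.5943, 0.0084, 0.2808]), array([ 0.0292,  0.0373, -0.0008]), array([-0.0064,  0.0092,  0.003 ]))
jar_mouth {'point': [357.6, 219.3], 'conf': 0.55} [0.6220173  0.05017286 0.11      ]
knob {'point': [333.4, 139.3], 'conf': 0.89} [0.55657419 0.00524904 0.092     ]
jar_seat {'point': [354.7, 219.0], 'conf': 0.74} [0.62429008 0.0484207  0.1045    ]
```

View pics/w2.png

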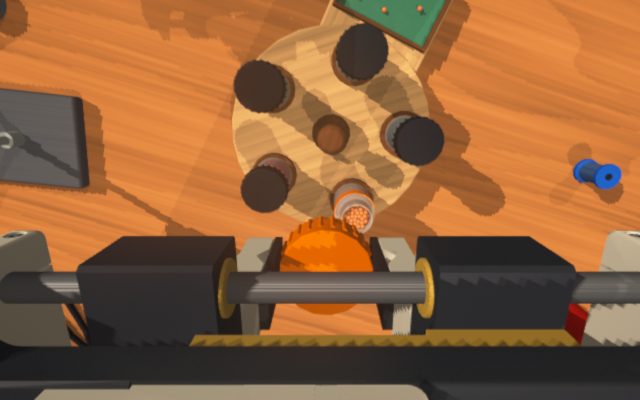

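The wrist view shows the lid level in the jaws at about (327,265), the open copper jar at (357,213), the knob at (331,135) and four black lids. I'll fit the carousel pose from the black lids' silhouettes in all three cameras.

```bash
cat >> h.py <<'E'
from scipy.optimize import minimize
def P(name,pts,T=None):
    m=optics.camera_model(name); W=m['world_to_cam'] if T is None else np.linalg.inv(T@m['T_tool_cam'])
    c=pts@W[:3,:3].T+W[:3,3]
    return np.c_[m['fx']*c[:,0]/-c[:,2]+m['cx'],-m['fy']*c[:,1]/-c[:,2]+m['cy']]
A=np.linspace(0,2*np.pi,40,endpoint=False)
def sil(name,x,y,th,T,K=4,ks=(1,2,3,4)):
    out=np.zeros((400,640),np.uint8)
    M=np.zeros((400*K,640*K),np.uint8)
    for k in ks:
        a=th+k*2*np.pi/5;cx,cy=x+.08*np.cos(a),y+.08*np.sin(a)
        pts=np.vstack([np.c_[cx+.022*np.cos(A),cy+.022*np.sin(A),np.full(40,z)] for z in (.095,.114)])
        q=(P(name,pts,T)*K+K/2).astype(np.float32)
        cv2.fillConvexPoly(M,cv2.convexHull(q).astype(np.int32),255)
    return cv2.resize(M,(640,400),interpolation=cv2.INTER_AREA)/255.
def fit(name,im,x0,T=None,thr=60,dbg=None):
    D=(im.max(2)<thr).astype(float)
    D=cv2.GaussianBlur(D,(0,0),.7)
    R=cv2.dilate((sil(name,*x0,T)>0).astype(np.uint8),np.ones((13,13)))
    f=lambda v:(((sil(name,v[0]/100,v[1]/100,v[2],T)-D)*R)**2).sum()
    v=np.array([x0[0]*100,x0[1]*100,x0[2]])
    s=np.vstack([v,v+[.8,0,0],v+[0,.8,0],v+[0,0,.08]])
    r=minimize(f,v,method='Nelder-Mead',options=dict(initial_simplex=s,xatol=.005,fatol=.1))
    b=(r.x[0]/100,r.x[1]/100,r.x[2])
    if dbg:
        o=im.copy();o[...,1]=np.maximum(o[...,1],(sil(name,*b,T)*R*160).astype(np.uint8));save(o,dbg)
    return np.round(b,4),round(r.fun),round(f(v)),R.sum()
E
python3 - <<'E'
from h import *
s,T=tool()
x0=(.5558,.002,.60)
g=lambda n:cv2.imread('pics/'+n)[:,:,::-1]
for thr in (45,60,75):
    print(thr,fit('wrist',g('w2.png'),x0,T,thr,'f1.png'),fit('top',g('top0.png'),x0,None,thr),fit('scene',g('scene0.png'),x0,None,thr))
E
```

```text
45 (array([0.551 , 0.068 , 0.7033]), 1, 8454, np.uint64(14565)) (array([0.5542, 0.0041, 0.6027]), 222, 265, np.uint64(4227)) (array([0.3119, 0.1383, 0.6926]), 0, 1188, np.uint64(3743))
60 (array([0.556 , 0.0014, 0.6111]), 5556, 5607, np.uint64(14565)) (array([0.5532, 0.0042, 0.601 ]), 133, 217, np.uint64(4227)) (array([0.5535, 0.0033, 0.6195]), 492, 498, np.uint64(3743))Traceback (most recent call last):
  File "<stdin>", line 6, in <module>
  File "h.py", line 52, in fit
    r=minimize(f,v,method='Nelder-Mead',options=dict(initial_simplex=s,xatol=.005,fatol=.1))
    res = _minimize_neldermead(fun, x0, args, callback, bounds=bounds,
                               **options)
    fxr = func(xr)
    fx = function(np.copy(x), *(wrapper_args + args))
  File "h.py", line 49, in <lambda>
    f=lambda v:(((sil(name,v[0]/100,v[1]/100,v[2],T)-D)*R)**2).sum()
                  ~~~^^^^^^^^^^^^^^^^^^^^^^^^^^^^^^^
  File "h.py", line 42, in sil
    q=(P(name,pts,T)*K+K/2).astype(np.float32)
       ~^^^^^^^^^^^^
  File "h.py", line 32, in P
    m=optics.camera_model(name); W=m['world_to_cam'] if T is None else np.linalg.inv(T@m['T_tool_cam'])
ValueError: time passes only in moves, steps and waits
```

View pics/f1.png

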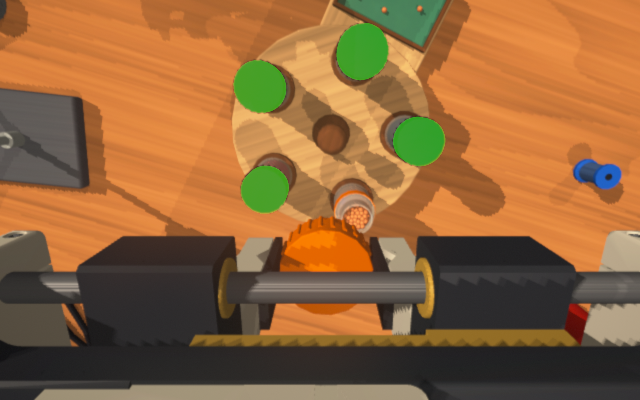

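The overlay covers the four black lids very well. Next I'll refine the thresholds and find the tray direction.

```bash
python3 - <<'E'
s=open('h.py').read()
s=s.replace("from station import arm, optics, finder","from station import arm, optics, finder\nCM={n:optics.camera_model(n) for n in ('top','scene','wrist')}").replace("m=optics.camera_model(name)","m=CM[name]")
s+='''
def tray(name,im,x,y,T=None):
    h=cv2.cvtColor(im,cv2.COLOR_RGB2HSV);m=cv2.inRange(h,(50,110,30),(90,255,200))
    c=P(name,np.array([[x-.15,y+.02,.02]]),T)[0].astype(int)
    n,l,st,ce=cv2.connectedComponentsWithStats(cv2.morphologyEx(m,cv2.MORPH_CLOSE,np.ones((3,3))))
    k=1+np.argmax(st[1:,4]);ct,_=cv2.findContours((l==k).astype(np.uint8),0,2)
    r=cv2.boxPoints(cv2.minAreaRect(cv2.convexHull(ct[0])))
    w=np.array([at_z(name,p,.018,T)[:2] for p in r]);ctr=at_z(name,ce[k],.018,T)[:2]
    return st[k],ctr.round(4),w.round(4),np.arctan2(ctr[1]-y,ctr[0]-x)
'''
open('h.py','w').write(s)
E
python3 - <<'E'
from h import *
s,T=tool()
x0=(.5553,.003,.605)
g=lambda n:cv2.imread('pics/'+n)[:,:,::-1]
for thr in (70,85,100): print(thr,fit('wrist',g('w2.png'),x0,T,thr))
for thr in (55,65,80): print(thr,fit('top',g('top0.png'),x0,None,thr),fit('scene',g('scene0.png'),x0,None,thr))
for n in ('top','scene'): print(tray(n,g(n+'0.png'),.5553,.003))
E
```

```text
70 (array([0.5553, 0.0013, 0.6047]), 3382, 3533, np.uint64(14553))
85 (array([0.5552, 0.0012, 0.6034]), 433, 689, np.uint64(14553))
100 (array([0.5553, 0.0015, 0.6045]), 555, 808, np.uint64(14553))
55 (array([0.5526, 0.0039, 0.6031]), 160, 200, np.uint64(4224)) (array([0.5538, 0.0041, 0.6307]), 944, 957, np.uint64(3743))
65 (array([0.5526, 0.0042, 0.6026]), 108, 168, np.uint64(4224)) (array([0.5538, 0.0028, 0.6011]), 209, 217, np.uint64(3743))
80 (array([0.5523, 0.0044, 0.6069]), 106, 217, np.uint64(4224)) (array([0.5544, 0.0042, 0.6027]), 314, 323, np.uint64(3743))
(array([276, 257,  44,  31, 710], dtype=int32), array([0.3983, 0.0255]), array([[ 0.3779,  0.0781],
       [ 0.4345,  0.0712],
       [ 0.4212, -0.0262],
       [ 0.3648, -0.0184]]), np.float64(2.9994928267509895))
(array([ 86,  20,  22,  44, 144], dtype=int32), array([-0.6813, -0.3141]), array([[-0.9011, -0.3178],
       [-0.91  , -0.2992],
       [-0.479 , -0.3088],
       [-0.4737, -0.3248]]), np.float64(-2.8905609393802756))
```

Call:
apply_moves(increments=[0.01,0.013,0,-0.006,0.009,0.003,0.01,0.013,-0.02,0,0,0,0.008,0.012,-0.03,0,0,0,0,0,-0.03,0,0,0,0,0,-0.03,0,0,0,0,0,-0.01,0,0,0,0,0,0,0,0,0,0,0,0,0,0,0])

```text
t: 5.88
eef_pos: [0.6189, 0.0357, 0.1579]
ee_rot: [-3.142, 0.001, 1.856]
force: [-0.0, 0.7, -0.0]
width: 0.043
```

Run:
```python
from h import *
s,T=tool();print(s['t'],s['width'],s['force']);print(delta([.622,.047,.125],1.87))
im=optics.grab_frame('wrist')
for thr in (75,85,95): print(fit('wrist',im,(.5553,.0013,.604),T,thr,'f2.png'))
```

```text
5.8833 0.04295435607892252 [-0.00741958  0.65648969 -0.0121798 ]
(array([0.6189, 0.0357, 0.1579]), array([ 0.0031,  0.0113, -0.0329]), array([0.001 , 0.0002, 0.014 ]))
(array([0.5559, 0.0029, 0.6015]), 1315, 1930, np.uint64(22988))
(array([0.5558, 0.003 , 0.6028]), 835, 1519, np.uint64(22988))
(array([0.556 , 0.003 , 0.6032]), 985, 1734, np.uint64(22988))
```

View pics/f2.png

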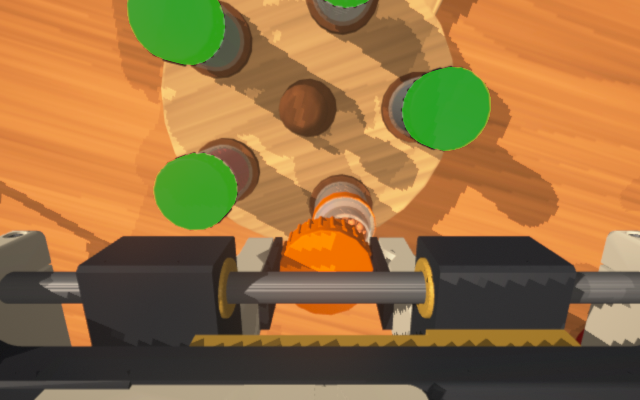

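Run:
```python
from h import *
im=cv2.imread('pics/f2.png')[:,:,::-1]
h=cv2.cvtColor(im[200:330,270:385],cv2.COLOR_RGB2HSV);m=cv2.inRange(h,(6,225,140),(19,255,255))
n,l,st,c=cv2.connectedComponentsWithStats(m)
for k in range(1,n):
    if st[k,4]>100: print(st[k][:4]+[270,200,0,0],st[k,4])
M=np.linalg.inv(CM['wrist']['T_tool_cam']);I=np.eye(4)
for ty in (-.004,-.002,0,.002,.004):
    pts=np.vstack([np.c_[.022*np.cos(A),ty+.022*np.sin(A),np.full(40,z)] for z in (-.004,.015)])
    q=P('wrist',pts,I);print(ty,q[:40].min(0),q[:40].max(0),q[40:].min(0))
```

```text
[280 217  93  54] 3707
[297 304  58  10] 416
-0.004 [278.28896079 215.00346745] [374.6103723  303.07155849] [283.24620207 202.75908381]
-0.002 [278.45025316 219.31035954] [374.4368832  306.76642867] [283.37526709 206.64118058]
0 [278.61042823 223.58623492] [374.26459591 310.4366429 ] [283.50353084 210.49832394]
0.002 [278.76949755 227.83142746] [374.09349799 314.08244715] [283.63100075 214.33075372]
0.004 [278.92747255 232.04626621] [373.92357716 317.70408415] [283.75768417 218.13870667]
```

Call:
apply_moves(increments=[0.001,0.007,-0.008,0,0,0.014,0,0.004,-0.008,0,0,0,0,0,-0.008,0,0,0,0,0,0,0,0,0,0,0,0,0,0,0])

```text
t: 6.35
eef_pos: [0.6233, 0.0481, 0.1383]
ee_rot: [3.131, 0.001, 1.871]
force: [0.1, 0.6, 0.3]
width: 0.0429
```

Run:
```python
from h import *
s,T=tool();print(s['t'],s['width'],s['force'],s['moment']);print(delta([.6193,.0475,.125],1.87))
im=optics.grab_frame('wrist')
for thr in (85,95): print(fit('wrist',im,(.5555,.0027,.603),T,thr))
```

```text
6.35 0.04289728201587509 [0.07896397 0.6164068  0.27344734] [-0.03343752  0.04464234 -0.04098066]
(array([0.6233, 0.0481, 0.1383]), array([-0.004 , -0.0006, -0.0133]), array([-0.002 ,  0.0104, -0.0013]))
(array([0.5563, 0.0028, 0.603 ]), 868, 1030, np.uint64(23903))
(array([0.5562, 0.0026, 0.6035]), 1076, 1259, np.uint64(23903))
```

Call:
apply_moves(increments=[-0.003,0,-0.003,-0.002,0.01,-0.001,0,0,-0.004,0,0,0,0,0,-0.002,0,0,0,0,0,0,0,0,0])

```text
t: 6.73
eef_pos: [0.6201, 0.0483, 0.1291]
ee_rot: [3.142, -0.0, 1.87]
force: [1.4, -0.0, -0.5]
width: 0.0433
```

Run:
```python
from h import *
s,T=tool();print(s['force'],s['moment']);print(delta([.620,.0474,.125],1.87))
```

```text
[ 1.42100408 -0.04688459 -0.54486465] [-0.04012017 -0.03096861  0.03033635]
(array([0.6201, 0.0483, 0.1291]), array([-0.0001, -0.0009, -0.0041]), array([-0.0001,  0.    , -0.0003]))
```

Call:
apply_moves(increments=[0,-0.001,-0.003,0,0,0,0,0,-0.003,0,0,0,0,0,-0.003,0,0,0])

```text
t: 6.98
eef_pos: [0.6205, 0.0472, 0.12]
ee_rot: [3.14, 0.0, 1.87]
force: [0.5, -0.0, -1.1]
width: 0.0427
```

Call:
apply_moves(increments=[0,0,-0.003,0,0,0,0,0,-0.003,0,0,0,0,0,-0.002,0,0,0])

```text
t: 7.23
eef_pos: [0.6203, 0.047, 0.1107]
ee_rot: [3.141, -0.0, 1.87]
force: [0.2, -0.5, -0.0]
width: 0.0429
```

Run:
```python
from h import *
s,T=tool();print(s['force'],s['moment']);print(delta([.620,.0474,.110],1.87))
```

```text
[ 0.19506781 -0.49778427 -0.03752742] [0.00718077 0.00431471 0.01124959]
(array([0.6203, 0.047 , 0.1107]), array([-0.0003,  0.0004, -0.0007]), array([-0.0002,  0.0005, -0.0001]))
```

Call:
apply_moves(increments=[0,0,-0.002,0,0,0,0,0,-0.002,0,0,0])

```text
t: 7.4
eef_pos: [0.6213, 0.0462, 0.1092]
ee_rot: [3.14, 0.002, 1.872]
force: [-6.4, -3.2, 24.6]
width: 0.0429
```

Call:
apply_moves(increments=[0,0,-0.003,0,0,0,0,0,0,0,0,0], force=40)

```text
t: 7.57
eef_pos: [0.6226, 0.0451, 0.1104]
ee_rot: [3.137, 0.005, 1.873]
force: [-0.6, 0.2, -0.2]
width: 0.042
```

Run:
```python
from h import *
s,T=tool();print(s['t'],s['force'],s['moment'],s['eef_pos']);
a=[cv2.resize(optics.grab_frame(n)[r[0]:r[1],r[2]:r[3]],(400,400),interpolation=cv2.INTER_CUBIC) for n,r in (('top',(130,230,260,360)),('scene',(140,240,275,375)))]
save(np.hstack(a),'seat1.png')
```

```text
7.5667 [-0.60432887  0.22990231 -0.23624819] [0.12218586 0.36581586 0.01263074] [0.62261704 0.04512176 0.11041133]
```

View pics/seat1.png

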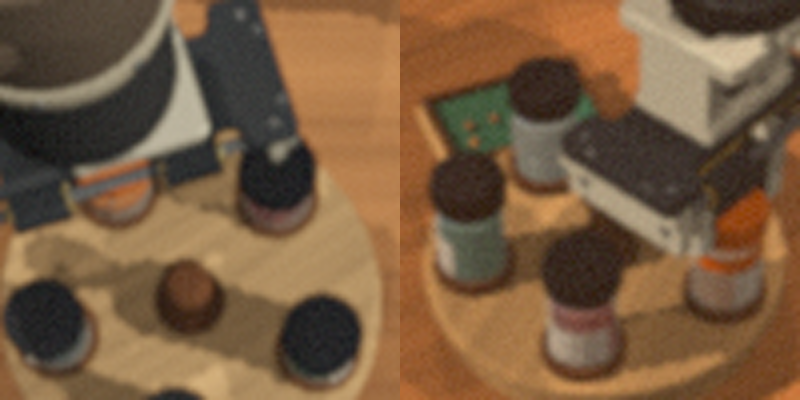

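The lid is on the jar mouth above the orange band: in the right half of the crop, lid at (745,215) and band at (725,258). I'll release it, then press on its top with the fingertips, spread about 14 mm, to be sure it is fully down and level.

Call:
apply_moves(increments=[0,0,0,0,0,0,0,0,0,0,0,0,0,0,0,0,0,0], hand=0.35)

```text
t: 7.92
eef_pos: [0.6223, 0.0456, 0.1089]
ee_rot: [3.137, 0.004, 1.873]
force: [-0.5, -1.2, 0.1]
width: 0.0551
```

Call:
apply_moves(increments=[0,0,0.01,0,0,0,0,0,0.02,0,0,0,0,0,0.03,0,0,0,0,0,0.03,0,0,0,-0.01,0,0.03,0,0,0,-0.015,-0.01,0.02,0,0,0,-0.015,-0.02,0.02,0,0,0,0,0,0,0,0,0,0,0,0,0,0,0])

```text
t: 8.67
eef_pos: [0.5785, 0.0141, 0.2782]
ee_rot: [-3.142, 0.005, 1.874]
force: [-0.4, 0.0, -0.3]
width: 0.057
```

```bash
cat >> h.py <<'E'
def lidfit(name,im,x,y,th,T=None):
    # orange-lid image blob vs model: returns blob bbox and model bbox for seated lid
    a=[sil(name,x,y,th,T,ks=(0,))>.5]
    ys,xs=np.nonzero(a[0]);return xs.min(),ys.min(),xs.max(),ys.max()
E
python3 - <<'E'
from h import *
s,T=tool();im=optics.grab_frame('wrist')
print(s['t'],s['width'],s['eef_pos'],s['q'].round(2))
b=[]
for thr in (85,95):
    b.append(fit('wrist',im,(.5560,.0027,.603),T,thr)); print(b[-1])
v=b[0][0];o=im.copy()
for z in (.095,.114):
    a=v[2];pts=np.c_[v[0]+.08*np.cos(a)+.022*np.cos(A),v[1]+.08*np.sin(a)+.022*np.sin(A),np.full(40,z)]
    cv2.polylines(o,[P('wrist',pts,T).round().astype(np.int32)],True,(0,0,255),1)
save(cv2.resize(o[60:300,200:520],None,fx=2,fy=2),'seat2.png')
print(lidfit('wrist',im,*v,T))
h=cv2.cvtColor(im,cv2.COLOR_RGB2HSV)
for r in finder.landmark_of('wrist','lid'): print(r,at_z('wrist',r['point'],.1045,T))
E
```

```text
8.6667 0.05700765922926323 [0.57854097 0.01411958 0.27819108] [ 0.37  0.18 -0.15  0.01 -1.25 -1.64]
(array([0.5562, 0.0034, 0.564 ]), 395, 1266, np.uint64(14266))
(array([0.5563, 0.003 , 0.564 ]), 406, 1311, np.uint64(14266))
(np.int64(322), np.int64(210), np.int64(367), np.int64(257))
{'point': [340.7, 234.0], 'conf': 0.87} [0.62537373 0.04315546 0.1045    ]
```

View pics/seat2.png

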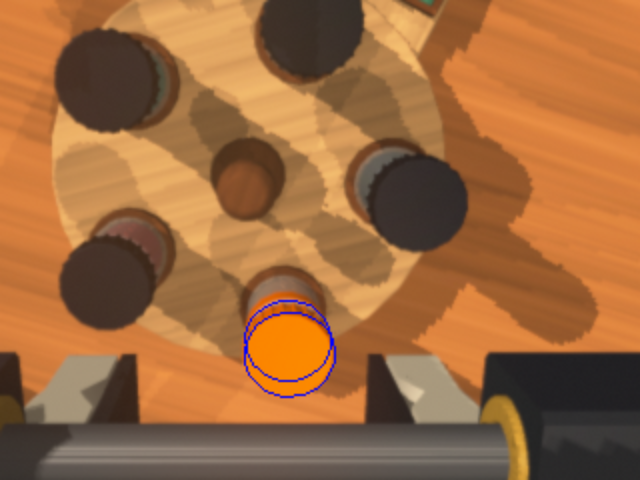

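The lid sits on the jar; its top face is centred at crop (288,343), where the seated model predicts (290,353). That is about 5 px (3 mm) apart, so it may be shifted within its play. Now I'll press on its top.

Call:
apply_moves(increments=[0.015,0.01,-0.02,0,-0.005,0,0.015,0.01,-0.03,0,0,0,0.012,0.008,-0.03,0,0,0,0,0,-0.03,0,0,0,0,0,-0.015,0,0,0,0,0,0,0,0,0,0,0,0,0,0,0], hand=0.84)

```text
t: 9.35
eef_pos: [0.6222, 0.0448, 0.1436]
ee_rot: [-3.141, 0.008, 1.875]
force: [0.1, -0.7, -0.2]
width: 0.017
```

Run:
```python
from h import *
s,T=tool();im=optics.grab_frame('wrist')
print(s['t'],s['width'],delta([.6235,.0455,.125],1.87))
v=fit('wrist',im,(.5562,.0030,.564),T,90);print(v);v=v[0]
print('jar',v[0]+.08*np.cos(v[2]),v[1]+.08*np.sin(v[2]))
for r in finder.landmark_of('wrist','lid'): print(r,at_z('wrist',r['point'],.1045,T))
```

```text
9.35 0.017006907021534054 (array([0.6221, 0.0448, 0.1437]), array([ 0.0014,  0.0007, -0.0187]), array([ 0.0077,  0.0019, -0.005 ]))
(array([0.5561, 0.0029, 0.5625]), 1088, 1116, np.uint64(22741))
jar 0.6237739599384855 0.04556421388288161
{'point': [327.6, 239.6], 'conf': 0.55} [0.62544232 0.04624883 0.1045    ]
```

Call:
apply_moves(increments=[0.001,0.001,-0.008,0.007,0.002,-0.005,0,0,-0.005,0,0,0,0,0,-0.003,0,0,0])

```text
t: 9.7
eef_pos: [0.6262, 0.0466, 0.1322]
ee_rot: [3.133, -0.0, 1.87]
force: [-0.5, 0.1, 0.2]
width: 0.0138
```

Call:
apply_moves(increments=[0,0,-0.002,0,0,0,0,0,-0.002,0,0,0])

```text
t: 9.87
eef_pos: [0.6265, 0.0466, 0.1287]
ee_rot: [3.131, -0.0, 1.87]
force: [-0.1, 0.5, 0.3]
width: 0.0142
```

Call:
apply_moves(increments=[-0.003,-0.001,-0.001,-0.002,0.01,0,0,0,-0.002,0,0,0])

```text
t: 10.03
eef_pos: [0.6234, 0.0454, 0.1261]
ee_rot: [3.141, -0.001, 1.87]
force: [-0.2, -0.3, 0.5]
width: 0.0139
```

Call:
apply_moves(increments=[0,0,-0.002,0,0,0])

```text
t: 10.12
eef_pos: [0.6238, 0.0451, 0.1252]
ee_rot: [3.14, -0.0, 1.87]
force: [-3.5, -2.4, 17.8]
width: 0.0142
```

Call:
apply_moves(increments=[0,0,-0.003,0,0,0])

```text
t: 10.2
eef_pos: [0.6246, 0.0444, 0.1251]
ee_rot: [3.138, 0.002, 1.871]
force: [-9.6, -3.1, 31.1]
width: 0.0143
```

Call:
apply_moves(increments=[0,0,-0.003,0,0,0])

```text
t: 10.28
eef_pos: [0.6254, 0.0436, 0.1252]
ee_rot: [3.137, 0.004, 1.872]
force: [-7.7, -2.7, 20.5]
width: 0.0139
```

Contact is firm at TCP z = 0.1252, so the lid top is at 0.114 under 31 N, which is the seated height. On to the knob.

Call:
apply_moves(increments=[0,0,0.01,0,0,0,0,0,0.03,0,0,0,-0.015,-0.01,0.03,0,0,0,-0.02,-0.015,0.02,0,0,0,-0.02,-0.012,0,0,0,0,-0.01,-0.003,0,0,0,0,0,0,0,0,0,0,0,0,0,0,0,0], hand=0.5)

```text
t: 10.95
eef_pos: [0.5586, 0.0021, 0.2221]
ee_rot: [3.133, 0.005, 1.873]
force: [0.0, 0.3, 0.1]
width: 0.0437
```

Run:
```python
from h import *
s,T=tool();im=optics.grab_frame('wrist');save(im,'w5.png')
print(s['t'],s['width'],s['q'].round(2),delta([.5559,.003,.084],1.87))
for t in (85,95): print(fit('wrist',im,(.5562,.0030,.564),T,t))
for n,z in (('lid',.1045),('knob',.092)):
  for r in finder.landmark_of('wrist',n): print(n,r,at_z('wrist',r['point'],z,T))
```

```text
10.95 0.0436986271994283 [ 0.36  0.17 -0.28  0.01 -1.11 -1.63] (array([0.5588, 0.0022, 0.2221]), array([-0.0029,  0.0008, -0.1381]), array([ 0.0021,  0.0099, -0.0031]))
(array([0.5561, 0.0032, 0.5338]), 2216, 2968, np.uint64(18659))
(array([0.5562, 0.0032, 0.5341]), 2241, 3005, np.uint64(18659))
lid {'point': [349.3, 283.0], 'conf': 0.65} [0.62701947 0.04389101 0.1045    ]
knob {'point': [330.0, 187.0], 'conf': 0.77} [0.55349638 0.00322274 0.092     ]
```

View pics/w5.png

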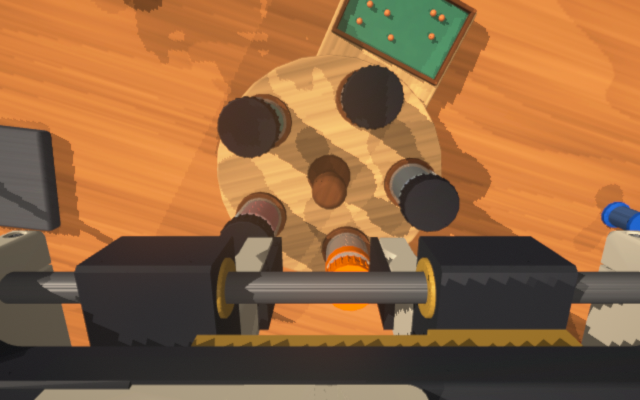

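Wrist view: the lid is on the jar at (350,285), level as far as it shows; the knob is at (328,187) and the tray at (405,33). I'll measure the tray direction from this frame while heading down on the knob.

Run:
```python
from h import *
s,T=tool();im=cv2.imread('pics/w5.png')[:,:,::-1]
h=cv2.cvtColor(im,cv2.COLOR_RGB2HSV);m=cv2.inRange(h,(50,90,40),(90,255,255));m[120:]=0;m[:,:320]=0
m=cv2.morphologyEx(m,cv2.MORPH_CLOSE,np.ones((9,9)))
ct,_=cv2.findContours(m,0,2);c=max(ct,key=cv2.contourArea)[:,0]
w=np.array([at_z('wrist',p,.018,T)[:2] for p in c],np.float32)
r=cv2.minAreaRect(w*1000);print(r,cv2.boxPoints(r).round(1),im.shape, c.min(0))
```

```text
((399.7848205566406, 28.259918212890625), (96.5777816772461, 64.07836151123047), 81.74532318115234) [[361.1 -14.9]
 [424.6 -24.1]
 [438.4  71.4]
 [375.   80.6]] (400, 640, 3) [348   0]
```

Call:
apply_moves(increments=[-0.003,0.001,-0.02,0.002,0.01,-0.003,0,0,-0.03,0,0,0,0,0,-0.03,0,0,0,0,0,-0.02,0,0,0,0,0,0,0,0,0,0,0,0,0,0,0])

```text
t: 11.6
eef_pos: [0.5594, 0.0055, 0.1153]
ee_rot: [-3.138, 0.001, 1.873]
force: [0.5, 0.4, 1.2]
width: 0.0441
```

Run:
```python
from h import *
print(delta([.5561,.0032,.084],1.87),arm.get_state()['width'])
```

```text
(array([0.5594, 0.0055, 0.1153]), array([-0.0033, -0.0023, -0.0313]), array([ 0.0023, -0.0034, -0.0025])) 0.044050174512686585
```

Call:
apply_moves(increments=[-0.003,-0.002,-0.008,0.002,-0.003,-0.002,0,0,-0.012,0,0,0,0,0,-0.008,0,0,0,0,0,0,0,0,0])

```text
t: 11.93
eef_pos: [0.5589, 0.0043, 0.0882]
ee_rot: [3.138, 0.001, 1.871]
force: [-0.4, -0.2, -0.4]
width: 0.044
```

Run:
```python
from h import *
print(delta([.5561,.0032,.084],1.87),arm.get_state()['force'])
```

```text
(array([0.5589, 0.0043, 0.0882]), array([-0.0028, -0.0011, -0.0042]), array([-0.0004,  0.0035, -0.0014])) [-0.37236273 -0.17886413 -0.43847625]
```

Call:
apply_moves(increments=[-0.003,-0.001,-0.004,0,0.003,-0.001,0,0,0,0,0,0])

```text
t: 12.1
eef_pos: [0.5563, 0.0034, 0.085]
ee_rot: [3.14, -0.0, 1.87]
force: [-1.1, -0.7, -1.3]
width: 0.0438
```

Call:
apply_moves(increments=[0,0,0,0,0,0,0,0,0,0,0,0,0,0,0,0,0,0,0,0,0,0,0,0,0,0,0,0,0,0], hand=1, force=30)

```text
t: 12.52
eef_pos: [0.5571, 0.0038, 0.0868]
ee_rot: [3.137, -0.001, 1.87]
force: [1.0, -1.0, -2.0]
width: 0.0276
```

Run:
```python
from h import *
s,T=tool();im=optics.grab_frame('wrist');save(im,'w6.png')
print(s['t'],s['q'].round(3),s['force'],s['moment'],s['width'],delta([.5561,.0032,.084],1.87))
for t in (85,100): print(fit('wrist',im,(.5562,.0030,.534),T,t,'f6.png'))
```

```text
12.5167 [ 0.358  0.31  -0.445 -0.    -0.81  -1.629] [ 1.00387472 -0.98969251 -2.01949159] [-0.386858   -0.42311262  0.03284482] 0.027574833840325805 (array([0.5571, 0.0038, 0.0867]), array([-0.001 , -0.0006, -0.0027]), array([-0.002 ,  0.0046, -0.0004]))
(array([0.5562, 0.0016, 0.5156]), 12162, 12629, np.uint64(60340))
(array([0.5564, 0.002 , 0.5194]), 8512, 8953, np.uint64(60340))
```

View pics/f6.png

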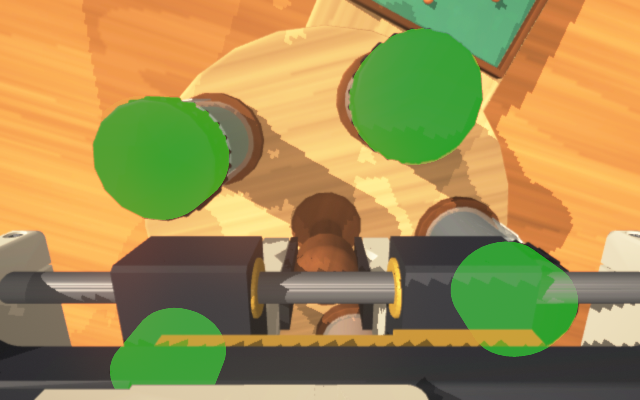

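The knob is gripped (width 27.6 mm) and the fit puts the jar at about 0.52 rad. The front is at about 3.0 rad, so I'll turn about 2.47 rad counter-clockwise.

Call:
apply_moves(increments=[0,0,0,0,0,0.05,0,0,0,0,0,0.1,0,0,0,0,0,0.1,0,0,0,0,0,0.1,0,0,0,0,0,0.1,0,0,0,0,0,0.1,0,0,0,0,0,0.1,0,0,0,0,0,0.1,0,0,0,0,0,0.05,0,0,0,0,0,0])

```text
t: 13.4
eef_pos: [0.5566, 0.0043, 0.0867]
ee_rot: [3.137, -0.002, 2.709]
force: [0.3, -0.1, -1.4]
width: 0.0276
```

Run:
```python
from h import *
s,T=tool()
print(s['t'],s['q'].round(3),s['ee_rot'],s['force'],s['moment'],s['width'],delta([.5561,.0032,.084],1.87))
```

```text
13.4 [ 0.356  0.312 -0.44  -0.006 -0.817 -0.785] [ 3.13691291e+00 -1.63331774e-03  2.70913913e+00] [ 0.28239022 -0.08536584 -1.40756853] [ 0.10393154 -0.11810475 -0.0529721 ] 0.027604011747036517 (array([0.5566, 0.0043, 0.0867]), array([-0.0005, -0.0011, -0.0027]), array([-0.0044,  0.0025, -0.8391]))
```

Call:
apply_moves(increments=[0,0,0,0,0,0.06,0,0,0,0,0,0.1,0,0,0,0,0,0.1,0,0,0,0,0,0.1,0,0,0,0,0,0.1,0,0,0,0,0,0.1,0,0,0,0,0,0.1,0,0,0,0,0,0.1,0,0,0,0,0,0.1,0,0,0,0,0,0.1,0,0,0,0,0,0.1,0,0,0,0,0,0.1,0,0,0,0,0,0.1,0,0,0,0,0,0.1,0,0,0,0,0,0.1,0,0,0,0,0,0.05,0,0,0,0,0,0,0,0,0,0,0,0])

```text
t: 14.9
eef_pos: [0.5556, 0.0038, 0.0867]
ee_rot: [3.136, -0.003, -2.032]
force: [-0.5, -0.1, -1.9]
width: 0.0283
```

Run:
```python
from h import *
s,T=tool()
print(s['t'],s['q'].round(3),s['ee_rot'],s['force'],s['moment'],s['width'],s['eef_pos'])
t=optics.grab_frame('top');c=optics.grab_frame('scene');w=optics.grab_frame('wrist')
for n,i in (('t7',t),('s7',c),('w7',w)): save(i,n+'.png')
a=cv2.resize(t[140:300,240:400],(400,400),interpolation=cv2.INTER_CUBIC)
b=cv2.resize(c[130:250,265:385],(400,400),interpolation=cv2.INTER_CUBIC)
save(np.hstack([a,b]),'c7.png')
for cam,n in (('top','jar_seat'),('scene','jar_seat'),('top','lid'),('scene','lid')):
    optics.grab_frame(cam)
    for r in finder.landmark_of(cam,n):
        p=at_z(cam,r['point'],.1045)
        if abs(p[1])<.15: print(cam,n,round(r['conf'],2),r['point'],p[:2],np.degrees(np.arctan2(p[1]-.003,p[0]-.5558)))
```

```text
14.9 [ 0.358  0.314 -0.439 -0.002 -0.824  0.753] [ 3.13624628 -0.00321016 -2.03161823] [-0.45947067 -0.09690079 -1.94542531] [ 0.08366862  0.02647067 -0.01093539] 0.0282849053388944 [0.55556207 0.00382194 0.08671825]
top jar_seat 0.71 [297.6, 237.4] [0.47274996 0.02180178] 167.2437816687605
scene jar_seat 0.97 [315.1, 159.7] [0.47379526 0.02152968] 167.26735027158276
top lid 0.59 [298.1, 235.9] [0.47598257 0.02073736] 167.4710841526863
```

View pics/c7.png

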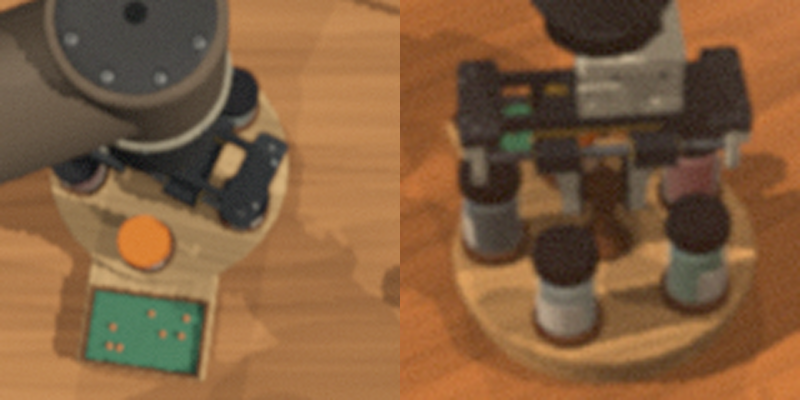

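The lid is on the jar at crop (145,242), a bit right of the tray's midline (tray centre at (145,332), tilted). The jar is at about 167° and the front at about 171.8°, so I'll turn about 0.08 rad more.

Call:
apply_moves(increments=[0,0,0,0,0,0.04,0,0,0,0,0,0.03,0,0,0,0,0,0,0,0,0,0,0,0])

```text
t: 15.78
eef_pos: [0.5555, 0.0038, 0.0867]
ee_rot: [3.136, -0.003, -1.957]
force: [1.1, -0.6, -1.2]
width: 0.028
```

```bash
cat > chk.py <<'E'
from h import *
s,T=tool();print(s['t'],s['ee_rot'][2]+2*np.pi,s['width'],s['force'])
t=optics.grab_frame('top');save(t,'t8.png')
v=(.5526,.0042)
h=cv2.cvtColor(t,cv2.COLOR_RGB2HSV);r=(220,265,275,325)
m=cv2.inRange(h[220:265,275:325],(5,200,120),(16,255,255))
n,l,st,c=cv2.connectedComponentsWithStats(m);k=1+np.argmax(st[1:,4]);uv=c[k]+[275,220]
p=at_z('top',uv,.112);print(st[k],uv,p)
g=cv2.inRange(h,(50,110,30),(95,255,255));g[:250]=0;g[300:]=0;g[:,:265]=0;g[:,335:]=0
g=cv2.morphologyEx(g,cv2.MORPH_CLOSE,np.ones((5,5)))
c=max(cv2.findContours(g,0,2)[0],key=cv2.contourArea)[:,0]
w=np.array([at_z('top',q,.018)[:2] for q in c],np.float32);R=cv2.minAreaRect(w*1000);print('tray',R)
q=np.array(R[0])/1000
for a in (v,(.5555,.003)): print('lid deg',np.degrees(np.arctan2(p[1]-a[1],p[0]-a[0])),'tray deg',np.degrees(np.arctan2(q[1]-a[1],q[0]-a[0])))
print('tray->lid direction',np.degrees(np.arctan2(q[1]-p[1],q[0]-p[0])))
for cam in('top','scene'):
    optics.grab_frame(cam)
    for r in finder.landmark_of(cam,'jar_seat')[:1]:
        p=at_z(cam,r['point'],.1045);print(cam,r,p[:2],np.degrees(np.arctan2(p[1]-.003,p[0]-.5555)))
E
python3 chk.py
```

```text
15.7833 4.325783742651852 0.02798894530670374 [ 1.14616805 -0.55531293 -1.23199029]
[29  9  4  5  7] [305.57142857 230.85714286] [0.4860945  0.00434219 0.112     ]
tray ((405.66534423828125, -22.05134391784668), (30.195858001708984, 6.543839454650879), 8.704219818115234)
lid deg 179.87749799171795 tray deg -169.8704111082739
lid deg 178.89212783183626 tray deg -170.50832441167034
tray->lid direction -161.83229413134427
top {'point': [302.4, 237.0], 'conf': 0.64} [0.47356715 0.01144613] 174.11439477108232
scene {'point': [313.2, 161.0], 'conf': 0.76} [0.47551378 0.01512038] 171.38347066970647
```

Run:
```python
import cv2
for n in ('t7','t8'):
    i=cv2.imread(f'pics/{n}.png');h=cv2.cvtColor(i,cv2.COLOR_BGR2HSV)
    print(n,[h[r,c].tolist() for r,c in ((237,298),(234,296),(232,300),(237,303),(270,290),(275,300),(280,310))])
```

```text
t7 [[14, 195, 216], [14, 196, 217], [14, 194, 217], [14, 194, 217], [72, 101, 131], [71, 99, 132], [71, 101, 129]]
t8 [[14, 194, 217], [14, 193, 217], [14, 198, 216], [14, 199, 217], [72, 103, 129], [70, 99, 132], [71, 100, 130]]
```

```bash
sed -i 's/(5,200,120),(16/(8,172,150),(17/; s/(50,110,30)/(55,70,30)/' chk.py; python3 chk.py
```

```text
16.0333 4.326068428052153 0.027873181475000577 [ 0.20657799  0.77868576 -2.05709127]
[ 15   7  21  21 338] [299.69822485 236.58284024] [0.47386226 0.0169003  0.112     ]
tray ((398.7464904785156, 26.290828704833984), (100.83551788330078, 61.786720275878906), 81.7011947631836)
lid deg 170.83718189395626 tray deg 171.8291157334144
lid deg 170.33702802680185 tray deg 171.5486803264907
tray->lid direction 172.87418930958958
top {'point': [300.2, 236.8], 'conf': 0.65} [0.47401969 0.01619586] 170.80073130434974
```

Call:
apply_moves(increments=[0,0,0,0,0,0.017,0,0,0,0,0,0,0,0,0,0,0,0,0,0,0,0,0,0])

```text
t: 16.62
eef_pos: [0.5555, 0.0037, 0.0867]
ee_rot: [3.136, -0.003, -1.938]
force: [-0.4, 0.5, -2.4]
width: 0.0277
```

```bash
python3 chk.py
python3 - <<'E'
from h import *
t=optics.grab_frame('top');c=optics.grab_frame('scene')
a=cv2.resize(t[200:300,250:350],(400,400),interpolation=cv2.INTER_CUBIC)
b=cv2.resize(c[130:210,280:360],(400,400),interpolation=cv2.INTER_CUBIC)
save(np.hstack([a,b]),'c9.png')
E
```

```text
16.6167 4.345413792391952 0.02769605630280697 [-0.36368595  0.54943814 -2.41121469]
[ 16   7  21  21 339] [300.5339233  236.74041298] [0.47351691 0.01510914 0.112     ]
tray ((398.9207458496094, 26.300079345703125), (100.7723159790039, 61.498435974121094), 81.78836822509766)
lid deg 172.14588405235318 tray deg 171.8165971252626
lid deg 171.59799471377787 tray deg 171.5360992890438
tray->lid direction 171.46809758797863
top {'point': [298.7, 238.3], 'conf': 0.79} [0.47079879 0.01941968] 169.02905045859885
```

View pics/c9.png

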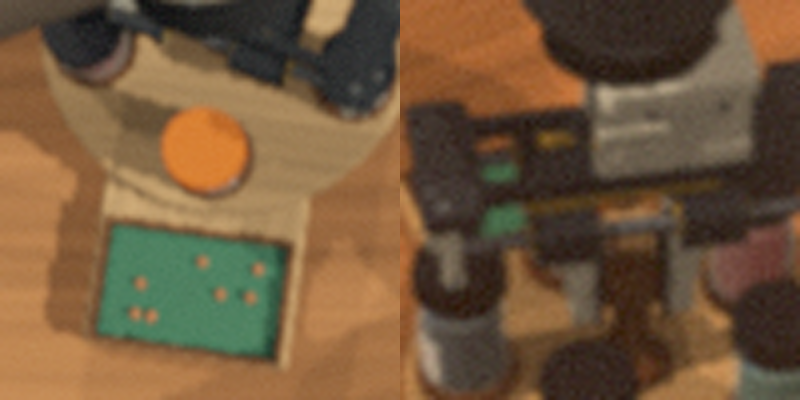

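The round orange lid at crop (206,150) lies on the midline of the tray (centre (193,290)). The colour fit gives lid 171.6–172.1° and tray 171.5–171.8°. The knob is still gripped at 30 N, so I'm handing in.

```bash
python3 -c "
from station import arm
print(arm.job_done(), arm.get_state()['t'])"
```

```text
the job is handed in; nothing more can be done
the job is handed in; nothing more can be done
```

The orange lid is pressed down on the open jar, and the jar stands at the front, at the middle of the green tray. I turned the carousel by its knob and am still gripping it with 30 N; the job was handed in at about 17 s.

**Lid:** I pressed it on in the jaws, then pressed its top with the fingertips at up to 31 N. The fingertips stopped at a lid-top height of 114 mm, which is the fully seated height. An early wrist view after I let go showed the lid about 3 mm off the seated position. The press came after that, and a second look just before it put the lid within its 2 mm play. I judged it level from the two-finger contact height and the later views; I did not measure the tilt separately.

**Position:** The last colour measurement puts the lid at 171.6–172.1° and the tray at 171.5–171.8°, so they agree to within about half a degree. One check disagreed: the network's jar point in the last top picture read 169°. Its readings scatter by several degrees, so I went by the colour measurement.

**Other things:** I planned no move near the spool, can or vise, and no contact showed up in the forces. I did not measure their positions again at the end.

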